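# Roll a steel flask up to the probe of a bottle tester

### The job

Roll the steel flask along the bottle tester's bed, slowly (under 10 cm a second at all times) and without lifting it, by pushing its side, past the bay line and squarely up to the probe. Hold it there for about two seconds so that the probe's sprung nose stays pressed roughly half way in, never to the end of its travel; then ease off gently so that the nose does not kick the flask back and it is left lying still in the bay, beyond the line. Leave the other belongings where they are.

Things in the scene. Friction and masses are not known exactly. Their poses are not given: they have to be found in the camera images.
- flask: brushed-steel flask lying on its side, free to roll on the bed. Straight round wall 88 mm across, 170 long, then a black cap 60 across; 210 mm long in all, about 0.4 kg, fill unknown; too thick to grip. Origin on its axis at the middle of the straight wall, 44 mm above the mat; y runs along the axis to the cap (wall y -85 to 85 mm, cap end 125); x, z turn as it rolls. Let go at 0.1 m/s it rolls on about 3 cm.
- bed: the tester's roll bed, fixed: flat plate 400 x 290 mm, level black rubber mat 20 mm above the table. Origin on the table under its centre; x: the way the flask is rolled, towards the probe; y: across, along the flask; z: up. Low edges 8 mm above the mat at y +-141 mm and, at the open end, x -196 mm. The flask starts crosswise with its axis at bed x -130 to -70 mm.
- bay_line (a point): middle of the bay line, a thin bright strip inlaid flush across the mat, dark dots on the edges beside it: at bed x 20 mm, height 20 mm. The flask is in the bay while its axis is beyond this line. It meets the probe only when its axis is 21 to 81 mm beyond the line.
- analyser: the tester's head, a grey box 160 (x) x 290 (y) x 168 mm tall, fixed at the bed's far end; origin on the table under its centre (bed x 280 mm), axes as the bed's; front face at bed x 200 mm. A steel barrel 42 mm across comes out of a clamp block on that face, pointing back along the bed; it carries the probe nose. The barrel is clamped where the last bottle left it; it does not slip.
- probe_axis (a point): point on the barrel's axis at the front of the clamp block: bed x 172 mm, y 0, 64 mm above the table (level with the flask's axis). NOT the nose: the nose is a slick black pad, 60 mm wide and 34 high, on a stem ahead of the barrel, and its unpressed face is anywhere between bed x 85 and 145 mm. Where is not reported: feel for it, or look.
- probe_spring (a point): point on the barrel's axis at the front face of the head, bed x 200 mm, height 64 mm, near the nose's spring. The nose gives 10 mm on its spring: 0.5 N to start, then 1.2 N per mm, so about 6.5 N half way in and 12.5 N at the end, where it goes solid. Let go suddenly, it kicks the flask away. Drag on mat and pusher can make the push up to 3 N more than the force on the nose.
- spray: a bystander: spray can, 46 mm across, 125 mm tall, standing beside the bed; origin under its centre
- jar: a bystander: cream jar, 54 mm across, 50 mm tall, standing beside the bed; origin under its centre
- rollon: a bystander: roll-on stick, 38 mm across, 85 mm tall, standing beside the bed; origin under its centre
- phone: a bystander: smartphone lying flat, 150 x 73 x 9 mm beside the bed; origin under its centre
- case: a bystander: dark spectacles case, 62 x 155 x 36 mm, lying flat beside the bed; origin under its centre
- camera: a bystander: pocket camera, 108 x 38 x 64 mm, standing beside the bed; origin under its centre
- wallet: a bystander: brown wallet lying flat, 112 x 88 x 18 mm beside the bed; origin under its centre
Mind the look-alikes: they are no part of the job. What is shaped like the flask but green is not meant.

How it is judged:
On the way, in this order (a step that is already met when the one before it is completed fails the run):
1. the flask has been rolled past the bay line (x of flask in the frame of bed above 0.021 m).
2. the flask is held squarely (within 0.1 rad) against the probe with 3 to 10 N on the nose for 1.5 s (contact force between flask and analyser between 3 and 10 N and angle between the y axis of flask and the y axis of bed, either way round below 0.1 rad), for 1.5 s.
At the end, for the whole second after the job is handed in: the flask lies at rest on the bed in the bay, its axis beyond the bay line, crosswise to within 0.15 rad, after having been held against the probe with 3 to 10 N for 1.5 s (x of flask in the frame of bed between 0.02 and 0.12 m and z of flask in the frame of bed between 0.058 and 0.07 m and angle between the y axis of flask and the y axis of bed, either way round below 0.15 rad and linear speed of flask below 0.01 m/s and angular speed of flask below 0.2 rad/s); the robot touches nothing.
It fails at once if the probe pushed to the end of its travel (more than 14 N on it) (contact force between flask and analyser above 14 N).
It fails at once if the flask sent rolling, or kicked back, at more than 0.13 m/s (linear speed of flask above 0.13 m/s).
It fails at once if the flask lifted off the bed by more than 10 mm (z of flask in the frame of bed above 0.074 m).
It fails at once if the tester's head or probe hit by the robot (contact force between the arm and analyser above 5 N).
It fails at once if a bystander moved more than 15 mm (distance of any of spray, jar, rollon, phone, case, camera, wallet from where it was at the start of the episode above 0.015 m).
It also fails if it takes over 61 s, if anything falls off the work surface, if the arm or the gripper's body presses on something with over 40 N, if the wrist force passes 120 N, or if a joint passes its speed limit or range.

### The arm

A 7-joint arm with a two-finger parallel gripper is mounted at the origin on the work surface. World frame = base frame: x ahead of the robot, y to its left, z up, the work surface at z = 0. Lengths are in m, angles in rad, forces in N, time in s.
With the tool pointing down it reaches from about 0.425 to 0.925 m from the base axis. Payload 6.8 kg.
Tool frame: the origin (TCP) lies on the centre line of the jaws, within the pads' length; the fingertips stand 14 mm ahead of it and the grasp point (between the pads) lies 5 mm behind it; z points along the fingers, y is the line along which they close (so a half turn about z gives the same grasp; the last joint's range is limited). The gripper opens to 85 mm and grips with 20 to 120 N. Pads are 22 mm wide; open, the fingers measure 114 mm over their backs; the gripper's body (76 mm by 85 mm) begins 54 mm behind the grasp point. The pads swing forward as they close: fully open they stand 13 mm farther back than shut.
Start: joints at [1.088, 0.477, 0.022, 1.555, -0.011, 1.109, -0.083], TCP at [0.247, -0.628, 0.245] pointing down, gripper open.
Joint ranges: [-2.96, 2.96], [-0.34, 2.1], [-1.41, 1.46], [0.24, 2.44], [-1.37, 4.51], [0.17, 1.92], [-2.96, 2.96]. Speed limits (rad/s): [2.39, 2.39, 3.14, 3.14, 3.14, 3.14, 3.14].

### API

Orientations are given as a unit quaternion [w, x, y, z].
In Python, from bench import manip gives the robot as it stands.
- The arm moves only by the tool servo_tool, never from a script. Its argument "commands" is a list that holds one entry, the list of rows, each a list of 7 numbers: the shift along the tool's x, y, z in m, then the turn, a rotation vector about the tool's x, y, z in rad, then the finger opening in m, from 0 to 0.0854. A call has exactly 10 rows; each row shifts and turns the commanded pose from where the row before left it, along the tool's axes as they then stand; what a row does not reach is not made up. A row lasts 1/10 s, in which the tool goes at most 50 mm and 8.59 degrees, less where a joint would pass 70% of its speed; a pose out of reach is approached as far as the arm can. A call is refused whole if a number of a shift passes 0.05 or a number of a turn 0.15, either way. A call with a gripper value outside its range is refused whole. The fingers move at their own pace and stop on an object; "newtons" is the grip in N (left out, the last holds). Time passes only in rows, so rows that do not move let the fingers close, or fill a call up. It gives the time, the measured TCP pose, the force, the opening and the grip force at its end, in the units of the state.
- manip.get_state(): the state, without advancing time (a new reading comes with each control period).
- manip.grab_frame(name): name is "scene" or "top" or "wrist"; returns a dict with "img" (384x512x3 uint8, red, green, blue), "depth" (384x512 float32, m along the optical axis (not along the pixel's ray), 0 where there is no reading), "fx", "fy", "cx", "cy" (pixels), "extrinsics" (4x4, takes a point from camera to world coordinates); the wrist camera has in their place "T_tool_cam" (4x4, takes a point from camera to tool coordinates, whose origin is the TCP and whose axes are the flange's). Camera axes: x right, y up, looking along -z (the intrinsics and any distortion apply to the point x, -y, -z); pixel columns grow to the right and rows downward; lengths in m; the calibration is good to about 2 mm. A picture is of the moment at which its call begins: read the wrist's pose just before it.
- manip.close_job(): hands the job in; it is judged then, once.
The state is a dict: "time": time; "q": joint angles; "joint_vel": joint speeds; "joint_efforts": joint torques, N m; "eef_pos": TCP position; "eef_rot": TCP orientation; "ft_force": force on the tool from outside, world axes, zero at the start; "moment": the same for the moment, N m; "gripper_width": finger opening in m; "finger_force": force on a finger pad.
Only numpy, scipy, OpenCV 4.12 (cv2) and the standard library are available. Lean on these libraries where they do the work, as an engineer would, in place of code of your own. Each camera call takes 0.05 s, during which the arm holds its last target. There are 200 camera calls.

## Working session

There is one attempt and no reset: what is moved stays moved. The work goes in short steps, Python scripts to look and compute and a tool call to move; the robot and the scene stay as the last step left them, time stands still between calls to the robot, and variables do not carry over. Pictures are saved under pics/ and viewed, at most 10 in all, crops included, and the job is handed in when it is done.

Besides the shell and the picture viewer there is one more tool, called after "Request:" as a command line: name --argument value ..., lists and objects as JSON in quotes. servo_tool: Moves the arm, as the interface text tells. Its arguments: {"type":"object","properties":{"commands":{"type":"array"},"newtons":{"type":"number"}},"required":["commands"]}

```bash
mkdir -p pics; cat > h.py <<'E'
from bench import manip
import numpy as np, cv2
def grab(n,save=None):
    f=manip.grab_frame(n)
    if save: cv2.imwrite('pics/'+save,cv2.cvtColor(f['img'],cv2.COLOR_RGB2BGR))
    return f
def cloud(f,E=None):
    E=f['extrinsics'] if E is None else E
    d=f['depth'];v,u=np.mgrid[:d.shape[0],:d.shape[1]]
    P=np.stack([(u-f['cx'])/f['fx']*d,-(v-f['cy'])/f['fy']*d,-d],-1)
    W=P@E[:3,:3].T+E[:3,3]; W[d==0]=np.nan
    return W
E
python3 - <<'E'
from h import *
s=manip.get_state();print(s)
t=grab('top','t0.png');c=grab('scene','s0.png')
np.savez('f0.npz',t=cloud(t),s=cloud(c),ti=t['img'],si=c['img'])
print(t['extrinsics'],[k for k in t])
E
```

```text
{'time': 0.0, 'q': array([ 1.08790396,  0.47781852,  0.02232815,  1.55650185, -0.01148082,
        1.10928446, -0.08313707]), 'joint_vel': array([ 0.00087963,  0.00070283,  0.00059087, -0.00022864, -0.00126879,
       -0.00205178,  0.00036611]), 'joint_efforts': array([-1.70664640e-03, -5.96440065e+01,  1.60794385e+00, -2.81187469e+01,
        1.26394123e-02,  9.33362375e-03,  3.44274497e-05]), 'eef_pos': array([ 0.24687511, -0.62760035,  0.24429185]), 'eef_rot': array([-9.08192821e-04,  9.82491956e-01,  1.86302626e-01, -2.50197534e-04]), 'ft_force': array([-0.39218313,  0.49010405, -0.10762421]), 'moment': array([-0.02488517, -0.00904516,  0.01465218]), 'finger_force': 0.0, 'gripper_width': 0.08535405283295429}
[[-1.57421149e-02  9.79391370e-01 -2.01357220e-01  2.11145820e-01]
 [-9.99860506e-01 -1.65435200e-02 -2.29771588e-03  8.78965038e-04]
 [-5.58152030e-03  2.01292961e-01  9.79515181e-01  1.54139352e+00]
 [ 0.00000000e+00  0.00000000e+00  0.00000000e+00  1.00000000e+00]] ['img', 'depth', 'fx', 'fy', 'cx', 'cy', 'extrinsics']
```

View pics/t0.png

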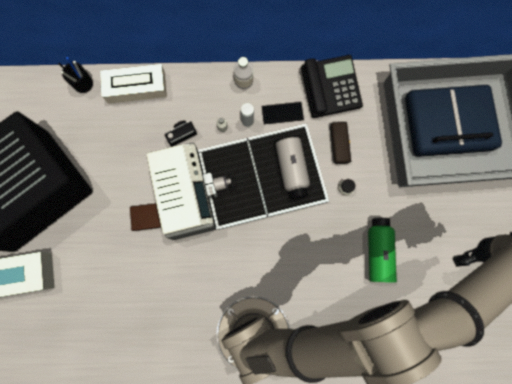

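View pics/s0.png

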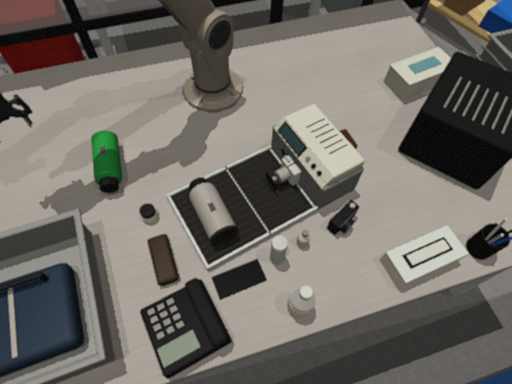

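The top view shows the flask at (293,165) lying crosswise on the bed, with its black cap toward the robot. The bay line is at about (257,175), the nose at (225,182) and the analyser at (180,190). The green look-alike is at (382,250), off to the side. The scene view agrees with this layout.

```bash
python3 - <<'E'
from h import *
d=np.load('f0.npz');W=d['t'];I=d['ti'].astype(int)
def uv(m):
    return m
g=np.zeros(W.shape[:2],bool);g[118:245,195:335]=1
z=W[...,2]
# dark mat points
m=g&(abs(z-.02)<.006)&(I.sum(2)<150)
m=cv2.morphologyEx(m.astype(np.uint8),cv2.MORPH_OPEN,np.ones((3,3)))
edge=g&(I.min(2)>150)&(z>.012)&(z<.04)
n,l,st,ce=cv2.connectedComponentsWithStats(edge.astype(np.uint8))
for i in range(1,n):
    if st[i,4]>25: print('edge comp',st[i],np.round(np.nanmean(W[l==i],0),4))
P=W[edge][:,:2].astype(np.float32)
print('edge rect',cv2.minAreaRect(P))
b=np.zeros_like(g);b[135:245,140:220]=1
a=b&(abs(z-.168)<.012);print('analyser',a.sum(),cv2.minAreaRect(W[a][:,:2].astype(np.float32)),np.median(z[a]))
k=g&(z>.06)&(z<.13);k[:,:265]=0
Q=W[k];print('flask',len(Q),cv2.minAreaRect(Q[:,:2].astype(np.float32)),np.percentile(Q[:,2],99))
for r in (186,176,166,158): # column of probe
    print(r,[ (c,np.round(W[r,c],3).tolist(),I[r,c].tolist()) for c in range(210,240,3)])
for nm in ['s']:
    Z=d[nm];g2=(Z[...,2]>.06)&(Z[...,2]<.13); g2[:, :175]=0;g2[:,240:]=0;g2[:170]=0;g2[250:]=0
    Q=Z[g2];print('flask s',len(Q),cv2.minAreaRect(Q[:,:2].astype(np.float32)),np.percentile(Q[:,2],99))
E
```

```text
edge comp [198 123 131  93 689] [ 0.5878 -0.0849  0.027 ]
edge comp [211 200  56  29 185] [0.3834 0.0646 0.0248]
edge rect ((0.5044366121292114, -0.05928650498390198), (0.365299791097641, 0.4185645878314972), 12.950069427490234)
analyser 3648 ((0.4721181392669678, 0.2357071489095688), (0.27044758200645447, 0.14941222965717316), 12.776121139526367) 0.16784153772783028
flask 1525 ((0.5530958771705627, -0.14476749300956726), (0.21178065240383148, 0.08854053169488907), 9.034132957458496) 0.11368820060033316
186 [(210, [0.485, 0.134, 0.104], [213, 214, 204]), (213, [0.485, 0.124, 0.103], [205, 209, 200]), (216, [0.488, 0.115, 0.086], [185, 179, 167]), (219, [0.489, 0.106, 0.08], [176, 169, 157]), (222, [0.49, 0.096, 0.073], [162, 155, 144]), (225, [0.488, 0.086, 0.08], [99, 95, 91]), (228, [0.499, 0.078, 0.021], [32, 31, 28]), (231, [0.499, 0.068, 0.023], [20, 20, 19]), (234, [0.498, 0.057, 0.026], [20, 20, 20]), (237, [0.499, 0.047, 0.021], [28, 27, 27])]
176 [(210, [0.519, 0.134, 0.1], [226, 227, 220]), (213, [0.536, 0.131, 0.024], [39, 39, 36]), (216, [0.536, 0.12, 0.021], [30, 30, 27]
[... 621 characters left out ...]
 [0.571, 0.067, 0.023], [25, 23, 22]), (234, [0.571, 0.057, 0.021], [33, 29, 29]), (237, [0.571, 0.046, 0.02], [31, 30, 29])]
158 [(210, [0.601, 0.141, 0.025], [28, 26, 26]), (213, [0.602, 0.131, 0.021], [28, 29, 24]), (216, [0.6, 0.12, 0.025], [31, 30, 29]), (219, [0.601, 0.11, 0.021], [31, 29, 28]), (222, [0.602, 0.099, 0.016], [31, 30, 28]), (225, [0.602, 0.089, 0.015], [31, 30, 29]), (228, [0.6, 0.078, 0.022], [29, 29, 26]), (231, [0.6, 0.067, 0.023], [27, 27, 26]), (234, [0.601, 0.057, 0.02], [28, 30, 27]), (237, [0.601, 0.046, 0.017], [27, 28, 24])]
flask s 1744 ((0.5509644150733948, -0.14592579007148743), (0.21123790740966797, 0.08698850870132446), 9.53164291381836) 0.1102597432078209
```

```bash
cat >> h.py <<'E'
E
python3 - <<'E'
from h import *
d=np.load('f0.npz')
W=d['t'];I=d['ti'].astype(int);z=W[...,2]
an=np.deg2rad(12.8)
for it in range(3):
    bx=np.array([-np.sin(an),np.cos(an)]);by=np.array([-np.cos(an),-np.sin(an)])
    O=np.array([.4721,.2357])-.28*bx if it==0 else O
    B=np.stack([(W[...,:2]-O)@bx,(W[...,:2]-O)@by],-1)
    e=(I.min(2)>140)&(z>.012)&(z<.045)
    lo=e&(abs(B[...,1]+.141)<.02)&(abs(B[...,0])<.18)
    hi=e&(abs(B[...,1]-.141)<.02)&(abs(B[...,0])<.18)
    en=e&(abs(B[...,0]+.196)<.02)&(abs(B[...,1])<.12)
    s1=np.polyfit(B[lo][:,0],B[lo][:,1],1);s2=np.polyfit(B[hi][:,0],B[hi][:,1],1);s3=np.polyfit(B[en][:,1],B[en][:,0],1)
    print(it,np.rad2deg(an),O,s1,s2,s3)
    O=O+bx*(s3[1]+.196)+by*(s1[1]+s2[1])/2
    an+= (s1[0]+s2[0]-s3[0])/3
bx=np.array([-np.sin(an),np.cos(an)]);by=np.array([-np.cos(an),-np.sin(an)])
print('O',O,'an',an)
np.savez('bed.npz',O=O,bx=bx,by=by)
for n in 'ts':
    W=d[n];I=d[n+'i'].astype(int);z=W[...,2]
    B=np.stack([(W[...,:2]-O)@bx,(W[...,:2]-O)@by],-1)
    fl=(z>.07)&(z<.13)&(B[...,0]>-.2)&(B[...,0]<0)&(abs(B[...,1])<.15)
    r=cv2.minAreaRect(B[fl].astype(np.float32));print(n,'flask bed',r, B[fl][:,1].min(),B[fl][:,1].max())
    no=(z>.055)&(z<.095)&(B[...,0]>.05)&(B[...,0]<.19)&(abs(B[...,1])<.06)
    h=B[no];print('nose x sorted',np.round(np.percentile(h[:,0],[0,1,2,5,10,20]),4))
    wide=no&(abs(B[...,1])>.023);print('pad',np.round(B[wide],3).tolist()[:14])
    an2=(abs(z-.168)<.01)&(B[...,0]>.15)&(B[...,0]<.4)&(abs(B[...,1])<.2)
    print('analyser',np.percentile(B[an2],[1,99],axis=0))
s=manip.get_state()
E
```

```text
0 12.8 [ 0.53413358 -0.03734182] [ 0.00699546 -0.1424572 ] [0.00727861 0.13949827] [-0.0076223  -0.20033183]
1 13.218189857194174 [ 0.53653599 -0.04123823] [-0.00023974 -0.14100292] [0.00020642 0.14093231] [-5.38161932e-05 -1.96091096e-01]
2 13.21858142053925 [ 0.53659119 -0.04131884] [-0.00024657 -0.14096759] [0.00019959 0.1409676 ] [-4.69933274e-05 -1.95999998e-01]
O [ 0.53659119 -0.04131884] an 0.2307077747431379
t flask bed ((-0.10507425665855408, 0.007416464388370514), (0.21213345229625702, 0.08725866675376892), 86.62378692626953) -0.10005272827637086 0.11414420276524932
nose x sorted [0.1084 0.1092 0.1092 0.1108 0.1125 0.1224]
pad [[0.113, -0.03], [0.109, -0.029], [0.113, -0.028], [0.11, -0.025], [0.172, -0.032], [0.185, -0.027], [0.172, -0.025], [0.186, -0.024], [0.112, 0.024], [0.112, 0.028], [0.109, 0.028], [0.113, 0.028], [0.11, 0.029], [0.18, 0.027]]
analyser [[ 0.22043068 -0.13124515]
 [ 0.35623497  0.13211297]]
s flask bed ((-0.10509028285741806, 0.009926177561283112), (0.21125738322734833, 0.08690283447504044), 86.28901672363281) -0.0963955150605861 0.11573487986302265
nose x sorted [0.108  0.1084 0.1087 0.1092 0.1099 0.1147]
pad [[0.177, 0.04], [0.173, 0.034], [0.175, 0.035], [0.174, 0.028], [0.174, 0.038], [0.174, 0.033], [0.174, 0.028], [0.174, 0.023], [0.173, 0.036], [0.173, 0.031], [0.172, 0.025], [0.173, 0.036], [0.174, 0.031], [0.174, 0.026]]
analyser [[ 0.22370499 -0.13163538]
 [ 0.35579627  0.13141907]]
```

Request:
servo_tool --commands '[[[0.02, -0.01, 0, 0, 0, 0, 0.06], [0.04, -0.022, 0, 0, 0, 0, 0.06], [0.045, -0.025, 0, 0, 0, 0, 0.06], [0.045, -0.025, 0, 0, 0, 0, 0.06], [0.045, -0.025, 0, 0, 0, 0, 0.06], [0.045, -0.025, 0, 0, 0, 0, 0.06], [0.045, -0.025, 0, 0, 0, 0, 0.06], [0.045, -0.025, 0, 0, 0, 0, 0.06], [0.045, -0.025, 0, 0, 0, 0, 0.06], [0.03, -0.015, 0, 0, 0, 0, 0.06]]]'

```text
time: 1.1
eef_pos: [0.5382, -0.2771, 0.2451]
eef_rot: [-0.001, 0.982, 0.188, 0.0]
ft_force: [0.7, -0.6, 0.8]
gripper_width: 0.0599
finger_force: 0.0
```

Request:
servo_tool --commands '[[[0, 0, 0, 0, 0, -0.142, 0.06], [0, 0, 0, 0, 0, -0.143, 0.06], [0, 0, 0, 0, 0, -0.143, 0.06], [0, 0, 0, 0, 0, -0.143, 0.06], [0, 0, 0, 0, 0, -0.143, 0.06], [0, 0, 0, 0, 0, -0.143, 0.06], [0, 0, 0, 0, 0, -0.143, 0.06], [0, 0, 0, 0, 0, -0.143, 0.06], [0, 0, 0, 0, 0, -0.142, 0.06], [0, 0, 0, 0, 0, -0.142, 0.06]]]'

```text
time: 2.1
eef_pos: [0.5358, -0.2813, 0.2449]
eef_rot: [-0.0, 0.619, 0.786, -0.0]
ft_force: [-0.4, 0.4, 0.3]
gripper_width: 0.06
finger_force: 0.0
```

```bash
cat > st.py <<'E'
from h import *
from scipy.spatial.transform import Rotation as R
b=np.load('bed.npz');O,bx,by=b['O'],b['bx'],b['by']
s=manip.get_state();p=s['eef_pos'];q=s['eef_rot'];M=R.from_quat([q[1],q[2],q[3],q[0]]).as_matrix()
B=np.array([np.r_[bx,0],np.r_[by,0],[0,0,1]])
f=s['ft_force']
print('t',round(s['time'],2),'tcp bed',np.round(np.r_[(p[:2]-O)@bx,(p[:2]-O)@by,p[2]],4),'F bed',np.round(B@f,2),'w',round(s['gripper_width'],4))
print('tool axes in bed (cols)\n',np.round(B@M,3))
E
python3 st.py
```

```text
t 2.1 tcp bed [-0.2334  0.0556  0.2449] F bed [0.44 0.28 0.25] w 0.06
tool axes in bed (cols)
 [[ 1.     0.006  0.001]
 [ 0.006 -1.     0.001]
 [ 0.001 -0.001 -1.   ]]
```

Request:
servo_tool --commands '[[[0.013, 0.02, 0.01, 0, 0, 0.002, 0.06], [0.013, 0.02, 0.01, 0, 0, 0.002, 0.06], [0.012, 0.02, 0.01, 0, 0, 0.002, 0.06], [0, 0, 0.03, 0, 0, 0, 0.06], [0, 0, 0.04, 0, 0, 0, 0.06], [0, 0, 0.03, 0, 0, 0, 0.06], [0, 0, 0.025, 0, 0, 0, 0.06], [0, 0, 0.018, 0, 0, 0, 0.06], [0, 0, 0.01, 0, 0, 0, 0.06], [0, 0, 0, 0, 0, 0, 0.06]]]'

```text
time: 3.1
eef_pos: [0.5849, -0.2304, 0.0608]
eef_rot: [-0.001, 0.623, 0.782, -0.001]
ft_force: [0.8, 0.4, 0.1]
gripper_width: 0.06
finger_force: 0.0
```

```bash
python3 st.py; python3 - <<'E'
from h import *
f=grab('scene');cv2.imwrite('pics/s1.png',cv2.resize(f['img'][120:300,120:360,::-1],None,fx=3,fy=3))
E
```

```text
t 3.1 tcp bed [-0.1951 -0.0037  0.0608] F bed [ 0.25 -0.85  0.08] w 0.06
tool axes in bed (cols)
 [[ 1.    -0.006  0.002]
 [-0.006 -1.     0.003]
 [ 0.002 -0.003 -1.   ]]
```

View pics/s1.png

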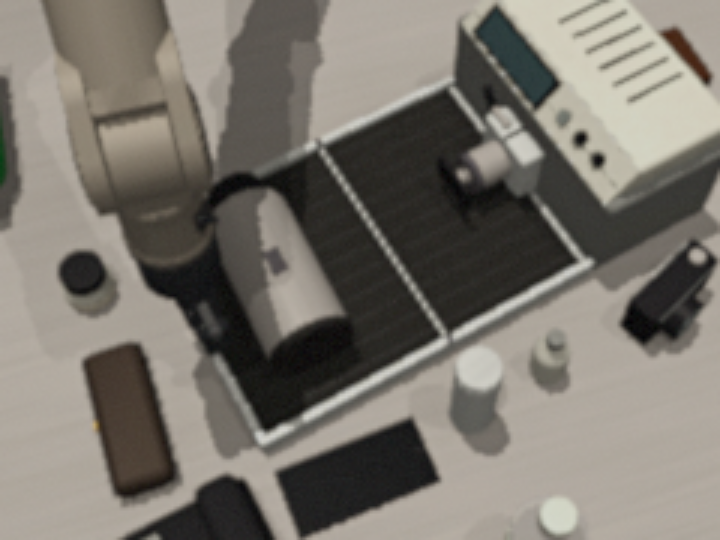

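The gripper stands behind the flask, clear of the jar and the case. I'll start pushing gently.

Request:
servo_tool --commands '[[[0.003, 0, 0, 0, 0, -0.003, 0.06], [0.004, 0, 0, 0, 0, -0.003, 0.06], [0.004, 0, 0, 0, 0, 0, 0.06], [0.004, 0, 0, 0, 0, 0, 0.06], [0.004, 0, 0, 0, 0, 0, 0.06], [0.004, 0, 0, 0, 0, 0, 0.06], [0.003, 0, 0, 0, 0, 0, 0.06], [0.003, 0, 0, 0, 0, 0, 0.06], [0.003, 0, 0, 0, 0, 0, 0.06], [0.003, 0, 0, 0, 0, 0, 0.06]]]'

```text
time: 4.15
eef_pos: [0.578, -0.1965, 0.0623]
eef_rot: [0.0, 0.621, 0.784, -0.0]
ft_force: [0.1, -0.8, 0.1]
gripper_width: 0.06
finger_force: 0.0
```

Request:
servo_tool --commands '[[[0.003, 0, 0, 0, 0, 0, 0.06], [0.003, 0, 0, 0, 0, 0, 0.06], [0.003, 0, 0, 0, 0, 0, 0.06], [0.003, 0, 0, 0, 0, 0, 0.06], [0.003, 0, 0, 0, 0, 0, 0.06], [0.003, 0, 0, 0, 0, 0, 0.06], [0.003, 0, 0, 0, 0, 0, 0.06], [0.003, 0, 0, 0, 0, 0, 0.06], [0.003, 0, 0, 0, 0, 0, 0.06], [0.003, 0, 0, 0, 0, 0, 0.06]]]'

```text
time: 5.15
eef_pos: [0.5711, -0.1671, 0.0623]
eef_rot: [0.0, 0.621, 0.784, 0.0]
ft_force: [-0.5, -0.1, 1.1]
gripper_width: 0.0602
finger_force: 0.0
```

```bash
python3 st.py; cat > fl.py <<'E'
from h import *
import sys
b=np.load('bed.npz');O,bx,by=b['O'],b['bx'],b['by']
t=manip.get_state()
x0=float(sys.argv[1])
for n in ('top','scene'):
    f=grab(n);W=cloud(f);z=W[...,2];B=np.stack([(W[...,:2]-O)@bx,(W[...,:2]-O)@by],-1)
    # front half of flask (ahead of pusher), beyond gripper
    m=(z>.05)&(z<.111)&(B[...,0]>x0)&(B[...,0]<x0+.09)&(abs(B[...,1])<.14)
    X,Y,Z=B[m][:,0],B[m][:,1],z[m]
    # wall only: fit circle r=44 axis x=a+k*y
    from scipy.optimize import least_squares
    w=(Y>-.1)&(Y<.06)
    r=least_squares(lambda p:np.hypot(X[w]-p[0]-p[1]*Y[w],Z[w]-.064)-.044,[x0+.04,0],loss='soft_l1',f_scale=.002)
    print(n,'axis x at y0 %.4f skew %.3f'%tuple(r.x),'Y',np.round(np.percentile(Y,[1,99]),3),w.sum(),'res',round(np.median(abs(r.fun)),4))
E
python3 fl.py -0.125
```

```text
t 5.15 tcp bed [-0.1304 -0.0048  0.0623] F bed [0.   0.47 1.12] w 0.0602
tool axes in bed (cols)
 [[ 1.  0. -0.]
 [ 0. -1. -0.]
 [-0.  0. -1.]]
top axis x at y0 -0.0729 skew 0.055 Y [-0.097  0.111] 1009 res 0.0016
scene axis x at y0 -0.0702 skew 0.064 Y [-0.098  0.077] 1138 res 0.0014
```

Request:
servo_tool --commands '[[[0.003, 0, 0, 0, 0, 0, 0.06], [0.004, 0, 0, 0, 0, 0, 0.06], [0.004, 0, 0, 0, 0, 0, 0.06], [0.004, 0, 0, 0, 0, 0, 0.06], [0.004, 0, 0, 0, 0, 0, 0.06], [0.004, 0, 0, 0, 0, 0, 0.06], [0.004, 0, 0, 0, 0, 0, 0.06], [0.004, 0, 0, 0, 0, 0, 0.06], [0.004, 0, 0, 0, 0, 0, 0.06], [0.004, 0, 0, 0, 0, 0, 0.06]]]'

```text
time: 6.25
eef_pos: [0.5621, -0.1291, 0.0623]
eef_rot: [0.0, 0.621, 0.784, 0.0]
ft_force: [-0.7, -1.2, -0.2]
gripper_width: 0.0601
finger_force: 0.0
```

```bash
python3 st.py;python3 fl.py -0.086
```

```text
t 6.25 tcp bed [-0.0913 -0.0048  0.0623] F bed [-0.99  0.99 -0.25] w 0.0601
tool axes in bed (cols)
 [[ 1.  0. -0.]
 [ 0. -1. -0.]
 [-0.  0. -1.]]
top axis x at y0 -0.0339 skew 0.052 Y [-0.1    0.108] 969 res 0.0017
scene axis x at y0 -0.0313 skew 0.050 Y [-0.1    0.062] 1080 res 0.0013
```

Request:
servo_tool --commands '[[[-0.004, 0, 0, 0, 0, 0, 0.06], [-0.002, 0.01, 0, 0, 0, 0, 0.06], [0, 0.015, 0, 0, 0, 0, 0.06], [0.002, 0.005, 0, 0, 0, 0, 0.06], [0.003, 0, 0, 0, 0, 0, 0.06], [0.003, 0, 0, 0, 0, 0, 0.06], [0.004, 0, 0, 0, 0, 0, 0.06], [0.004, 0, 0, 0, 0, 0, 0.06], [0.004, 0, 0, 0, 0, 0, 0.06], [0.004, 0, 0, 0, 0, 0, 0.06]]]'

```text
time: 7.35
eef_pos: [0.5871, -0.1047, 0.0624]
eef_rot: [0.0, 0.621, 0.784, -0.0]
ft_force: [-0.2, -0.8, 0.5]
gripper_width: 0.06
finger_force: 0.0
```

Request:
servo_tool --commands '[[[0.004, 0, 0, 0, 0, 0, 0.06], [0.004, 0, 0, 0, 0, 0, 0.06], [0.004, 0, 0, 0, 0, 0, 0.06], [0.004, 0, 0, 0, 0, 0, 0.06], [0.004, 0, 0, 0, 0, 0, 0.06], [0.004, 0, 0, 0, 0, 0, 0.06], [0.003, 0, 0, 0, 0, 0, 0.06], [0.003, 0, 0, 0, 0, 0, 0.06], [0.003, 0, 0, 0, 0, 0, 0.06], [0.002, 0, 0, 0, 0, 0, 0.06]]]'

```text
time: 8.35
eef_pos: [0.5792, -0.0707, 0.0623]
eef_rot: [0.0, 0.621, 0.784, 0.0]
ft_force: [-0.5, -0.5, 0.4]
gripper_width: 0.0601
finger_force: 0.0
```

```bash
python3 st.py;python3 fl.py -0.036
```

```text
t 8.35 tcp bed [-0.0383 -0.0348  0.0623] F bed [-0.33  0.59  0.39] w 0.0601
tool axes in bed (cols)
 [[ 1.  0.  0.]
 [ 0. -1. -0.]
 [ 0.  0. -1.]]
top axis x at y0 0.0208 skew 0.048 Y [-0.102  0.106] 911 res 0.0016
scene axis x at y0 0.0209 skew 0.016 Y [-0.103  0.019] 651 res 0.0015
```

Request:
servo_tool --commands '[[[0.002, 0, 0, 0, 0, 0, 0.06], [0.003, 0, 0, 0, 0, 0, 0.06], [0.004, 0, 0, 0, 0, 0, 0.06], [0.004, 0, 0, 0, 0, 0, 0.06], [0.004, 0, 0, 0, 0, 0, 0.06], [0.004, 0, 0, 0, 0, 0, 0.06], [0.003, 0, 0, 0, 0, 0, 0.06], [0.003, 0, 0, 0, 0, 0, 0.06], [0.002, 0, 0, 0, 0, 0, 0.06], [0.002, 0, 0, 0, 0, 0, 0.06]]]'

```text
time: 9.45
eef_pos: [0.5721, -0.0407, 0.0623]
eef_rot: [0.0, 0.621, 0.784, -0.0]
ft_force: [-0.2, -0.1, 0.6]
gripper_width: 0.0599
finger_force: 0.0
```

Request:
servo_tool --commands '[[[0.001, 0, 0, 0, 0, 0, 0.06], [0.001, 0, 0, 0, 0, 0, 0.06], [0.001, 0, 0, 0, 0, 0, 0.06], [0.001, 0, 0, 0, 0, 0, 0.06], [0.001, 0, 0, 0, 0, 0, 0.06], [0.001, 0, 0, 0, 0, 0, 0.06], [0.001, 0, 0, 0, 0, 0, 0.06], [0.001, 0, 0, 0, 0, 0, 0.06], [0.001, 0, 0, 0, 0, 0, 0.06], [0, 0, 0, 0, 0, 0, 0.06]]]'

```text
time: 10.45
eef_pos: [0.5701, -0.0318, 0.0623]
eef_rot: [-0.0, 0.621, 0.784, 0.0]
ft_force: [-0.1, 0.2, 0.9]
gripper_width: 0.0599
finger_force: 0.0
```

```bash
python3 st.py;python3 fl.py 0.007; python3 - <<'E'
from h import *
f=grab('scene');cv2.imwrite('pics/s2.png',cv2.resize(f['img'][120:300,120:360,::-1],None,fx=3,fy=3))
E
```

```text
t 10.45 tcp bed [ 0.0016 -0.0348  0.0623] F bed [0.23 0.04 0.89] w 0.0599
tool axes in bed (cols)
 [[ 1.     0.001  0.   ]
 [ 0.001 -1.    -0.   ]
 [ 0.     0.    -1.   ]]
top axis x at y0 0.0608 skew 0.045 Y [-0.104  0.104] 945 res 0.0017
scene axis x at y0 0.0613 skew 0.040 Y [-0.105  0.016] 564 res 0.0011
```

View pics/s2.png

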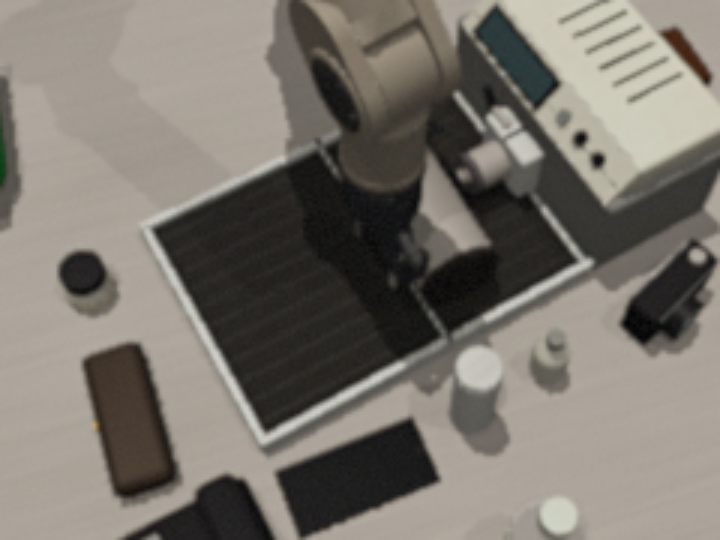

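The flask is just short of the nose, at about (465,180) in this crop. I'll feel forward slowly from here.

Request:
servo_tool --commands '[[[0.0005, 0, 0, 0, 0, 0, 0.06], [0.0005, 0, 0, 0, 0, 0, 0.06], [0.0005, 0, 0, 0, 0, 0, 0.06], [0.0005, 0, 0, 0, 0, 0, 0.06], [0.0005, 0, 0, 0, 0, 0, 0.06], [0.0005, 0, 0, 0, 0, 0, 0.06], [0.0005, 0, 0, 0, 0, 0, 0.06], [0.0005, 0, 0, 0, 0, 0, 0.06], [0, 0, 0, 0, 0, 0, 0.06], [0, 0, 0, 0, 0, 0, 0.06]]]'

```text
time: 11.6
eef_pos: [0.5692, -0.0282, 0.0623]
eef_rot: [0.0, 0.621, 0.784, 0.0]
ft_force: [0.2, -0.8, 0.5]
gripper_width: 0.0601
finger_force: 0.4
```

Request:
servo_tool --commands '[[[0.0005, 0, 0, 0, 0, 0, 0.06], [0.0005, 0, 0, 0, 0, 0, 0.06], [0.0005, 0, 0, 0, 0, 0, 0.06], [0.0005, 0, 0, 0, 0, 0, 0.06], [0, 0, 0, 0, 0, 0, 0.06], [0, 0, 0, 0, 0, 0, 0.06], [0, 0, 0, 0, 0, 0, 0.06], [0, 0, 0, 0, 0, 0, 0.06], [0, 0, 0, 0, 0, 0, 0.06], [0, 0, 0, 0, 0, 0, 0.06]]]'

```text
time: 12.6
eef_pos: [0.5687, -0.0261, 0.0623]
eef_rot: [-0.0, 0.621, 0.784, -0.0]
ft_force: [0.8, 0.3, -0.2]
gripper_width: 0.06
finger_force: 0.1
```

```bash
python3 st.py; cat > ff.py <<'E'
from h import *
b=np.load('bed.npz');bx,by=b['bx'],b['by'];F=[];Mz=[]
for i in range(4):
    s=manip.get_state();F.append([s['ft_force'][:2]@bx,s['ft_force'][:2]@by,s['ft_force'][2],s['moment'][2]]);manip.grab_frame('top')
print('mean F bed',np.round(np.mean(F,0),2))
E
python3 ff.py; python3 fl.py 0.014
```

```text
t 12.6 tcp bed [ 0.0075 -0.0347  0.0623] F bed [ 0.12 -0.9  -0.25] w 0.06
tool axes in bed (cols)
 [[ 1.  0.  0.]
 [ 0. -1.  0.]
 [ 0. -0. -1.]]
mean F bed [-0.41 -0.48  0.27  0.01]
top axis x at y0 0.0640 skew 0.019 Y [-0.104  0.104] 968 res 0.0017
scene axis x at y0 0.0644 skew 0.014 Y [-0.104  0.012] 540 res 0.0011
```

Request:
servo_tool --commands '[[[0.0005, 0, 0, 0, 0, 0, 0.06], [0.0005, 0, 0, 0, 0, 0, 0.06], [0.0005, 0, 0, 0, 0, 0, 0.06], [0.0005, 0, 0, 0, 0, 0, 0.06], [0, 0, 0, 0, 0, 0, 0.06], [0, 0, 0, 0, 0, 0, 0.06], [0, 0, 0, 0, 0, 0, 0.06], [0, 0, 0, 0, 0, 0, 0.06], [0, 0, 0, 0, 0, 0, 0.06], [0, 0, 0, 0, 0, 0, 0.06]]]'

```text
time: 13.9
eef_pos: [0.5682, -0.0242, 0.0623]
eef_rot: [-0.0, 0.621, 0.784, 0.0]
ft_force: [1.2, -0.1, -0.4]
gripper_width: 0.0601
finger_force: 0.3
```

```bash
python3 st.py; python3 ff.py; python3 fl.py 0.016
```

```text
t 13.9 tcp bed [ 0.0094 -0.0347  0.0623] F bed [-0.33 -1.16 -0.36] w 0.0601
tool axes in bed (cols)
 [[ 1.  0.  0.]
 [ 0. -1.  0.]
 [ 0. -0. -1.]]
mean F bed [-0.4  -0.7  -0.21 -0.01]
top axis x at y0 0.0645 skew -0.002 Y [-0.103  0.104] 984 res 0.0015
scene axis x at y0 0.0650 skew -0.004 Y [-0.104  0.014] 532 res 0.001
```

Request:
servo_tool --commands '[[[-0.001, 0, 0, 0, 0, 0, 0.06], [-0.001, 0, 0, 0, 0, 0, 0.06], [-0.001, 0, 0, 0, 0, 0, 0.06], [0, -0.008, 0, 0, 0, 0, 0.06], [0, -0.012, 0, 0, 0, 0, 0.06], [0, -0.008, 0, 0, 0, 0, 0.06], [0.001, 0, 0, 0, 0, 0, 0.06], [0.001, 0, 0, 0, 0, 0, 0.06], [0.001, 0, 0, 0, 0, 0, 0.06], [0, 0, 0, 0, 0, 0, 0.06]]]'

```text
time: 15.2
eef_pos: [0.5415, -0.0304, 0.0624]
eef_rot: [0.0, 0.621, 0.784, 0.0]
ft_force: [-0.2, 0.5, 0.8]
gripper_width: 0.0602
finger_force: 0.2
```

Request:
servo_tool --commands '[[[0.0005, 0, 0, 0, 0, 0, 0.06], [0.0005, 0, 0, 0, 0, 0, 0.06], [0.0005, 0, 0, 0, 0, 0, 0.06], [0.0005, 0, 0, 0, 0, 0, 0.06], [0, 0, 0, 0, 0, 0, 0.06], [0, 0, 0, 0, 0, 0, 0.06], [0, 0, 0, 0, 0, 0, 0.06], [0, 0, 0, 0, 0, 0, 0.06], [0, 0, 0, 0, 0, 0, 0.06], [0, 0, 0, 0, 0, 0, 0.06]]]'

```text
time: 16.2
eef_pos: [0.5407, -0.0288, 0.0624]
eef_rot: [0.0, 0.621, 0.784, 0.0]
ft_force: [1.1, -3.6, 2.7]
gripper_width: 0.0602
finger_force: 2.3
```

```bash
python3 st.py; python3 ff.py; python3 fl.py 0.017
```

```text
t 16.2 tcp bed [ 0.0112 -0.0069  0.0624] F bed [-3.81 -0.28  2.71] w 0.0602
tool axes in bed (cols)
 [[ 1.  0. -0.]
 [ 0. -1. -0.]
 [-0.  0. -1.]]
mean F bed [-4.36 -0.45  2.6  -0.07]
top axis x at y0 0.0662 skew -0.004 Y [-0.103  0.104] 893 res 0.0016
scene axis x at y0 0.0670 skew -0.003 Y [-0.104  0.037] 765 res 0.001
```

Request:
servo_tool --commands '[[[0.0004, 0, 0, 0, 0, 0, 0.06], [0.0004, 0, 0, 0, 0, 0, 0.06], [0.0004, 0, 0, 0, 0, 0, 0.06], [0.0004, 0, 0, 0, 0, 0, 0.06], [0.0004, 0, 0, 0, 0, 0, 0.06], [0.0004, 0, 0, 0, 0, 0, 0.06], [0, 0, 0, 0, 0, 0, 0.06], [0, 0, 0, 0, 0, 0, 0.06], [0, 0, 0, 0, 0, 0, 0.06], [0, 0, 0, 0, 0, 0, 0.06]]]'

```text
time: 17.5
eef_pos: [0.5401, -0.0271, 0.0623]
eef_rot: [0.0, 0.621, 0.784, -0.0]
ft_force: [2.3, -6.6, 2.5]
gripper_width: 0.0601
finger_force: 3.2
```

```bash
python3 st.py; python3 ff.py; python3 fl.py 0.019
```

```text
t 17.5 tcp bed [ 0.0131 -0.0066  0.0623] F bed [-6.94 -0.73  2.51] w 0.0601
tool axes in bed (cols)
 [[ 1.    -0.    -0.001]
 [-0.    -1.     0.   ]
 [-0.001 -0.    -1.   ]]
mean F bed [-6.4  -0.86  2.27 -0.08]
top axis x at y0 0.0684 skew -0.002 Y [-0.103  0.104] 892 res 0.0017
scene axis x at y0 0.0687 skew -0.004 Y [-0.103  0.038] 768 res 0.001
```

Request:
servo_tool --commands '[[[0.0004, 0, 0, 0, 0, 0, 0.06], [0.0004, 0, 0, 0, 0, 0, 0.06], [0.0004, 0, 0, 0, 0, 0, 0.06], [0, 0, 0, 0, 0, 0, 0.06], [0, 0, 0, 0, 0, 0, 0.06], [0, 0, 0, 0, 0, 0, 0.06], [0, 0, 0, 0, 0, 0, 0.06], [0, 0, 0, 0, 0, 0, 0.06], [0, 0, 0, 0, 0, 0, 0.06], [0, 0, 0, 0, 0, 0, 0.06]]]'

```text
time: 18.8
eef_pos: [0.5399, -0.0263, 0.0623]
eef_rot: [0.0, 0.621, 0.784, -0.0]
ft_force: [3.1, -7.1, 2.4]
gripper_width: 0.0603
finger_force: 3.6
```

Request:
servo_tool --commands '[[[0, 0, 0, 0, 0, 0, 0.06], [0, 0, 0, 0, 0, 0, 0.06], [0, 0, 0, 0, 0, 0, 0.06], [0, 0, 0, 0, 0, 0, 0.06], [0, 0, 0, 0, 0, 0, 0.06], [0, 0, 0, 0, 0, 0, 0.06], [0, 0, 0, 0, 0, 0, 0.06], [0, 0, 0, 0, 0, 0, 0.06], [0, 0, 0, 0, 0, 0, 0.06], [0, 0, 0, 0, 0, 0, 0.06]]]'

```text
time: 19.8
eef_pos: [0.5399, -0.0263, 0.0623]
eef_rot: [0.0, 0.621, 0.784, -0.0]
ft_force: [2.7, -7.2, 2.2]
gripper_width: 0.0599
finger_force: 3.6
```

Request:
servo_tool --commands '[[[0, 0, 0, 0, 0, 0, 0.06], [0, 0, 0, 0, 0, 0, 0.06], [0, 0, 0, 0, 0, 0, 0.06], [0, 0, 0, 0, 0, 0, 0.06], [0, 0, 0, 0, 0, 0, 0.06], [0, 0, 0, 0, 0, 0, 0.06], [0, 0, 0, 0, 0, 0, 0.06], [0, 0, 0, 0, 0, 0, 0.06], [0, 0, 0, 0, 0, 0, 0.06], [0, 0, 0, 0, 0, 0, 0.06]]]'

```text
time: 20.8
eef_pos: [0.5399, -0.0263, 0.0623]
eef_rot: [0.0, 0.621, 0.784, -0.0]
ft_force: [2.1, -6.8, 2.5]
gripper_width: 0.0599
finger_force: 3.6
```

```bash
python3 st.py; python3 ff.py; python3 fl.py 0.019
```

```text
t 20.8 tcp bed [ 0.0139 -0.0067  0.0623] F bed [-7.12 -0.46  2.48] w 0.0599
tool axes in bed (cols)
 [[ 1.    -0.001 -0.001]
 [-0.001 -1.     0.   ]
 [-0.001 -0.    -1.   ]]
mean F bed [-7.5  -0.6   2.32 -0.03]
top axis x at y0 0.0689 skew -0.001 Y [-0.103  0.104] 879 res 0.0015
scene axis x at y0 0.0694 skew -0.003 Y [-0.103  0.037] 760 res 0.0011
```

The nose force has been in range for over 2 s (push about 7.5 N). I'll ease off slowly.

Request:
servo_tool --commands '[[[-0.0003, 0, 0, 0, 0, 0, 0.06], [-0.0003, 0, 0, 0, 0, 0, 0.06], [-0.0003, 0, 0, 0, 0, 0, 0.06], [-0.0003, 0, 0, 0, 0, 0, 0.06], [-0.0003, 0, 0, 0, 0, 0, 0.06], [-0.0003, 0, 0, 0, 0, 0, 0.06], [-0.0003, 0, 0, 0, 0, 0, 0.06], [-0.0003, 0, 0, 0, 0, 0, 0.06], [-0.0003, 0, 0, 0, 0, 0, 0.06], [-0.0003, 0, 0, 0, 0, 0, 0.06]]]'

```text
time: 22.1
eef_pos: [0.54, -0.0279, 0.0621]
eef_rot: [-0.0, 0.621, 0.784, -0.0]
ft_force: [0.9, -2.7, -1.8]
gripper_width: 0.06
finger_force: 1.5
```

Request:
servo_tool --commands '[[[-0.0003, 0, 0, 0, 0, 0, 0.06], [-0.0003, 0, 0, 0, 0, 0, 0.06], [-0.0003, 0, 0, 0, 0, 0, 0.06], [-0.0003, 0, 0, 0, 0, 0, 0.06], [-0.0003, 0, 0, 0, 0, 0, 0.06], [-0.0003, 0, 0, 0, 0, 0, 0.06], [-0.0003, 0, 0, 0, 0, 0, 0.06], [-0.0003, 0, 0, 0, 0, 0, 0.06], [-0.0003, 0, 0, 0, 0, 0, 0.06], [-0.0003, 0, 0, 0, 0, 0, 0.06]]]'

```text
time: 23.1
eef_pos: [0.5412, -0.0308, 0.0624]
eef_rot: [-0.0, 0.621, 0.784, 0.0]
ft_force: [0.5, -1.0, -0.6]
gripper_width: 0.0602
finger_force: 0.0
```

Request:
servo_tool --commands '[[[-0.0003, 0, 0, 0, 0, 0, 0.06], [-0.0003, 0, 0, 0, 0, 0, 0.06], [-0.0003, 0, 0, 0, 0, 0, 0.06], [-0.0003, 0, 0, 0, 0, 0, 0.06], [-0.0003, 0, 0, 0, 0, 0, 0.06], [-0.0003, 0, 0, 0, 0, 0, 0.06], [-0.0003, 0, 0, 0, 0, 0, 0.06], [-0.0003, 0, 0, 0, 0, 0, 0.06], [-0.0003, 0, 0, 0, 0, 0, 0.06], [-0.0003, 0, 0, 0, 0, 0, 0.06]]]'

```text
time: 24.1
eef_pos: [0.5418, -0.034, 0.0623]
eef_rot: [0.0, 0.621, 0.784, 0.0]
ft_force: [-0.0, -0.5, 0.2]
gripper_width: 0.0603
finger_force: 0.0
```

```bash
python3 st.py; python3 ff.py; python3 fl.py 0.012
```

```text
t 24.1 tcp bed [ 0.0059 -0.0068  0.0623] F bed [-0.47  0.13  0.16] w 0.0603
tool axes in bed (cols)
 [[ 1.  0. -0.]
 [ 0. -1. -0.]
 [-0.  0. -1.]]
mean F bed [-0.3   0.21  0.03 -0.  ]
top axis x at y0 0.0643 skew -0.007 Y [-0.102  0.104] 903 res 0.0017
scene axis x at y0 0.0651 skew -0.005 Y [-0.103  0.042] 796 res 0.0011
```

Request:
servo_tool --commands '[[[-0.002, 0, 0, 0, 0, 0, 0.06], [-0.004, 0, 0, 0, 0, 0, 0.06], [-0.008, 0, 0, 0, 0, 0, 0.06], [-0.012, 0, 0, 0, 0, 0, 0.06], [-0.014, 0, 0, 0, 0, 0, 0.06], [-0.012, 0, -0.01, 0, 0, 0, 0.06], [-0.01, 0, -0.03, 0, 0, 0, 0.06], [-0.005, 0, -0.04, 0, 0, 0, 0.06], [0, 0, -0.04, 0, 0, 0, 0.06], [0, 0, -0.02, 0, 0, 0, 0.06]]]'

```text
time: 25.4
eef_pos: [0.5588, -0.1006, 0.2068]
eef_rot: [0.002, 0.622, 0.783, 0.001]
ft_force: [0.5, -0.5, -0.2]
gripper_width: 0.0598
finger_force: 0.0
```

```bash
python3 fl.py 0.018; sleep 0; python3 ff.py; python3 fl.py 0.018; python3 - <<'E'
from h import *
f=grab('scene');cv2.imwrite('pics/s3.png',cv2.resize(f['img'][120:300,120:360,::-1],None,fx=3,fy=3))
E
```

```text
top axis x at y0 0.0643 skew -0.002 Y [-0.104  0.104] 1113 res 0.0015
scene axis x at y0 0.0657 skew 0.001 Y [-0.103  0.103] 1281 res 0.0011
mean F bed [ 0.37  0.12 -0.47  0.01]
top axis x at y0 0.0643 skew -0.001 Y [-0.103  0.104] 1122 res 0.0014
scene axis x at y0 0.0657 skew 0.001 Y [-0.103  0.103] 1280 res 0.001
```

View pics/s3.png

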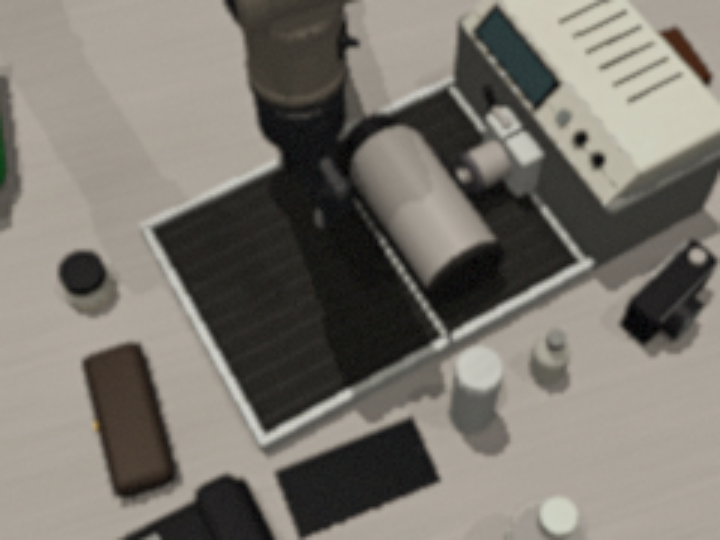

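The flask lies still and square at the nose, beyond the line. The gripper is clear and the other belongings haven't moved.

```bash
python3 -c "
from bench import manip
print(manip.close_job())"
```

```text
the job is handed in; nothing more can be done
None
```

The flask was rolled past the bay line, held squarely against the probe for over 2 s (nose about 5 mm in, roughly 6 N), then eased off; it lay still in the bay when I handed the job in, and no verdict was returned.

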